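# Slip a heatsink down the tilt tray

## Task

Press the tray's paddle slowly and gently, never forcing it, to tip the tray only until the finned heatsink starts to slide, and hold that angle until the heatsink lies against the stop at the tray's lower edge. The rubber-footed transformer beside it must stay up beyond the white line, so do not tip any further than needed. Then let the tray down softly until it lies flat again, without letting it slam, touching either part or disturbing the other things on the bench.

Things in the scene. Friction and masses are not known exactly. Their poses are not given: they have to be found in the camera images.
- tray (a joint): Tilt of the sheet-steel tray in rad: 0 = flat (start), grows as the paddle is pressed down and the far end rises; hard end at 0.6. No spring, little friction: it falls flat when the paddle is let go; 4 to 10 N on the pad hold it up. The heatsink slips at an angle that differs each time (0.17 to 0.41), the transformer 0.035 to 0.07 later
- deck (a point): Point on the tray's deck, 10 mm above the hinge axis, mid-width; turns with the tray. x runs up along the deck from hinge to rising end, y across along the hinge axis, z out of the deck. Deck 166 mm wide, ends at x = 217 mm; the stop is a cross ledge 14 mm high, inner face at x = 23 mm; side ledges 10 mm high; white line across at x = 110 mm. Both parts start above the line
- paddle (a point): Bare metal arm on the tray's other side of the hinge, rigid with the tray, ending in a flat round press pad 52 mm across. Origin: centre of the pad's top face; axes as deck. Tray flat: pad top 117 mm above the table. The origin lies 120 mm from the hinge axis along -x and 12 mm above it (hinge axis 105 mm above the table); it swings down on that arc, nothing beneath but the bench
- heatsink_center (a point): Centre of the finned bare aluminium heatsink, 40 x 40 x 22 mm, about 0.1 kg, which lies loose on the deck; axes parallel to its sides, z up. When it lies against the stop its centre is at x = 43 mm of deck
- transformer_center (a point): Centre of the small black transformer with a thin rubber foot, 40 x 40 x 30 mm, about 0.14 kg, which lies loose on the deck beside the heatsink. It is above the white line as long as its centre stays beyond x = 130 mm of deck
- stand: Fixed aluminium stand of the tray; origin on the table below the hinge axis, x towards the rising end. Two upright cheeks at the hinge, 122 mm high, 96 mm either side; base plate 10 mm thick under the tray, not under the pad
- spool: Bystander: upright solder spool, 56 mm across, 42 mm high, loose; origin at its underside
- flux_jar: Bystander: small upright white jar, 42 mm across, 55 mm high, loose; origin at its underside
- tweezers: Bystander: steel tweezers lying flat, 122 mm long, 8 mm high, loose; origin at the underside near the middle
There are look-alikes about, which are no part of the job. What is shaped like the part that bears heatsink_center but purple or red is not meant.

How it is judged:
On the way, in this order (a step that is already met when the one before it is completed fails the run):
1. the tray is tipped by the paddle while the heatsink still rests above the white line (value of joint tray above 0.12 rad and x of heatsink_center in the frame of deck above 0.125 m), for 0.1 s.
2. the tray is held tipped until the heatsink has slid down and lies against the stop (value of joint tray above 0.15 rad and x of heatsink_center in the frame of deck below 0.052 m), for 0.3 s.
At the end, for the whole second after the job is handed in: The tray lies flat (within 0.03 rad), the heatsink lies on the deck against the stop (centre within 10 mm of touching it squarely), the transformer lies on the deck wholly above the white line (value of joint tray below 0.03 rad and x of heatsink_center in the frame of deck between 0.03 and 0.053 m and z of heatsink_center in the frame of deck between 0.005 and 0.02 m and x of transformer_center in the frame of deck above 0.13 m and z of transformer_center in the frame of deck below 0.022 m).
It fails at once if the transformer slides down across the white line (x of transformer_center in the frame of deck below 0.13 m).
It fails at once if the paddle is pressed with more than 20 N (contact force between the fingers and tray above 20 N).
It fails at once if the tray falls back faster than 0.9 rad/s (velocity of joint tray below -0.9 rad/s).
It fails at once if the heatsink shoots down faster than 0.45 m/s (linear speed of heatsink above 0.45 m/s).
It fails at once if the robot touches the heatsink or the transformer, or a bystander is moved by more than 20 mm (contact force between any of the fingers, the arm and heatsink above 0.3 N or contact force between any of the fingers, the arm and transformer above 0.3 N or distance of any of spool, flux_jar, tweezers from where it was at the start of the episode above 0.02 m).
It also fails if it takes over 67 s, if anything falls off the work surface, if the arm or the gripper's body presses on something with over 40 N, if the wrist force passes 120 N, or if a joint passes its speed limit or range.

## Robot

A 6-joint arm with a two-finger parallel gripper is mounted at the origin on the work surface. World frame = base frame: x ahead of the robot, y to its left, z up, the work surface at z = 0. Lengths are in m, angles in rad, forces in N, time in s.
With the tool pointing down it reaches from about 0.225 to 0.875 m from the base axis. Payload 3.4 kg.
Tool frame: the origin (TCP) lies between the finger pads; the fingertips stand 8 mm ahead of it and the grasp point (between the pads) lies 11 mm behind it; z points along the fingers, y is the line along which they close (so a half turn about z gives the same grasp; the last joint's range is limited). The gripper opens to 85 mm and grips with 20 to 120 N. Pads are 22 mm wide; open, the fingers measure 114 mm over their backs; the gripper's body (76 mm by 85 mm) begins 54 mm behind the grasp point. The pads swing forward as they close: fully open they stand 13 mm farther back than shut.
Start: joints at [-1.408, 0.276, 1.505, -0, 1.361, -0.121], TCP at [0.161, -0.552, 0.239] pointing down, gripper open.
Joint ranges: [-2.89, 2.89], [-0.75, 2.08], [0.22, 2.7], [-1.18, 4.32], [0.11, 2.71], [-2.7, 2.7]. Speed limits (rad/s): [2.57, 2.57, 3.14, 3.14, 3.14, 3.14].

## Interface

Orientations are given as a unit quaternion [w, x, y, z].
In Python, from rig import manip, optics, finder gives the robot as it stands.
- The arm moves only by the tool servo_tool, never from a script. Its argument "increments" is a list of rows, each a list of 7 numbers: the shift along the tool's x, y, z in cm, then the turn, a rotation vector about the tool's x, y, z in degrees, then the closure, from -1 (fully open) to 1 (shut). In form: [[x, y, z, rx, ry, rz, gripper], ...]. A call has exactly 5 rows; each row shifts and turns the commanded pose from where the row before left it, along the tool's axes as they then stand; what a row does not reach is not made up. A row lasts 1/10 s, in which the tool goes at most 50 mm and 8.59 degrees, less where a joint would pass 70% of its speed; a pose out of reach is approached as far as the arm can. A call is refused whole if a number of a shift passes 5 or a number of a turn 8.59, either way. A call with a gripper value outside its range is refused whole. The fingers move at their own pace and stop on an object; "squeeze" is the grip in N (left out, the last holds). Time passes only in rows, so rows that do not move let the fingers close, or fill a call up. It gives the time, the measured TCP pose, the force, the opening and the grip force at its end, in the units of the state.
- manip.get_state(): the state, without advancing time (a new reading comes with each control period).
- optics.get_image(name): name is "side" or "top"; returns the picture (480x640x3 uint8, red, green, blue); there is no depth.
- optics.get_calibration(name): a dict with "fov_y" (degrees; the focal length in pixels is half the picture's height over the tangent of half this angle, whatever the lens; pixels are square), "cx", "cy" (the principal point, pixels), "world_to_cam" (4x4, takes a point from world to camera coordinates). Camera axes: x right, y down, z forward; pixel columns grow to the right and rows downward; lengths in m; the calibration is good to about 2 mm. A picture is of the moment at which its call begins. get_calibration takes no time and is no camera call.
- manip.sign_off(): hands the job in; it is judged then, once.
Trained networks look in the newest picture that a camera, given by its name, has taken for a name from the list of things; names that differ only in an ending like _2 or _b are one class to them, and where a whole thing is asked for, a point or a joint stands for the part that bears it (a point fixed in the world has none). Each returns a list of dicts, best first, with "p" (0 to 1); they miss things now and then, are a little off and sometimes report something else, mostly with a low value. They report only what shows in the picture. A call takes as long as a camera call. They do not tell look-alikes from the thing itself.
- finder.silhouettes(label, camera): "region" (480x640 bool, what is visible of it) and "box" ([centre column, centre row, width, height] in pixels, round what is visible of it).
- finder.tip_of(label, camera): "at" ([column, row] in pixels: a listed point, or the origin of a listed thing).
The state is a dict: "clock": time; "qpos": joint angles; "qd": joint speeds; "effort": joint torques, N m; "position": TCP position; "ee_rot": TCP orientation; "contact_force": force on the tool from outside, world axes, zero at the start; "moment": the same for the moment, N m; "width": finger opening in m; "gripper_force": force on a finger pad.
Only numpy, scipy, OpenCV 4.12 (cv2) and the standard library are available. Lean on these libraries where they do the work, as an engineer would, in place of code of your own. Each camera call takes 0.05 s, during which the arm holds its last target. There are 200 camera calls.

## Working session

There is one attempt and no reset: what is moved stays moved. The work goes in short steps, Python scripts to look and compute and a tool call to move; the robot and the scene stay as the last step left them, time stands still between calls to the robot, and variables do not carry over. Pictures are saved under pics/ and viewed, at most 10 in all, crops included, and the job is handed in when it is done.

Besides the shell and the picture viewer there is one more tool, called after "Call:" as a command line: name --pt "numbers of a row" for each row, then --argument value for the rest. servo_tool: Moves the arm, as the interface text tells. Its arguments: {"type":"object","properties":{"increments":{"type":"array","items":{"type":"array","items":{"type":"number"}}},"squeeze":{"type":"number"}},"required":["increments"]}

```bash
mkdir -p pics
cat > h.py <<'E'
import numpy as np, cv2
from rig import manip, optics, finder
def cal(n):
    c=optics.get_calibration(n); f=240/np.tan(np.radians(c["fov_y"])/2); return f,c["cx"],c["cy"],np.array(c["world_to_cam"])
def ray(n,px):
    f,cx,cy,T=cal(n); R=T[:3,:3]; o=-R.T@T[:3,3]; d=R.T@np.array([(px[0]-cx)/f,(px[1]-cy)/f,1]); return o,d/np.linalg.norm(d)
def atz(n,px,z):
    o,d=ray(n,px); return o+d*(z-o[2])/d[2]
def proj(n,P):
    f,cx,cy,T=cal(n); p=T[:3,:3]@np.array(P)+T[:3,3]; return np.array([cx+f*p[0]/p[2],cy+f*p[1]/p[2]])
def tri(a,b):
    o1,d1=ray("top",a);o2,d2=ray("side",b)
    s=np.linalg.lstsq(np.c_[d1,-d2],o2-o1,rcond=None)[0]; p,q=o1+s[0]*d1,o2+s[1]*d2
    return (p+q)/2,np.linalg.norm(p-q)
E
python3 - <<'E'
from h import *
ims={n:optics.get_image(n) for n in("top","side")}
for n in ims: cv2.imwrite(f"pics/{n}0.png",ims[n][:,:,::-1])
np.set_printoptions(precision=3,suppress=True)
for l,z in(("paddle",.117),("deck",.115),("heatsink_center",.126),("transformer_center",.13),("stand",0),("spool",0),("flux_jar",0),("tweezers",0)):
    t=[(np.array(r["at"]),round(r["p"],2)) for r in finder.tip_of(l,"top")]
    s=[(np.array(r["at"]),round(r["p"],2)) for r in finder.tip_of(l,"side")]
    print(l,t,s,[atz("top",a,z) for a,_ in t[:2]], tri(t[0][0],s[0][0]) if t and s else "")
s=manip.get_state();print(s["clock"],s["position"],s["ee_rot"],s["contact_force"])
E
```

```text
paddle [(array([402.4, 211.8]), 0.82)] [(array([327.2, 193. ]), 0.78)] [array([ 0.601, -0.118,  0.117])] (array([ 0.599, -0.118,  0.118]), np.float64(0.002332042193125711))
deck [(array([343. , 232.9]), 0.7)] [(array([319.4, 219.3]), 0.97)] [array([ 0.56 , -0.004,  0.115])] (array([ 0.559, -0.004,  0.123]), np.float64(0.0012159717988734413))
heatsink_center [(array([197.9, 257. ]), 0.95), (array([197.5, 315.8]), 0.86), (array([272.6, 268. ]), 0.6), (array([401.3, 212.3]), 0.4)] [(array([252.2, 359.4]), 0.95), (array([320.3, 263.4]), 0.72), (array([318.2, 386.6]), 0.72)] [array([0.513, 0.271, 0.126]), array([0.403, 0.269, 0.126])] (array([0.527, 0.302, 0.01 ]), np.float64(0.006085754368024111))
transformer_center [(array([255.5, 235. ]), 0.78)] [(array([280.3, 256.1]), 0.63)] [array([0.555, 0.162, 0.13 ])] (array([0.553, 0.161, 0.137]), np.float64(0.0007084651263172551))
stand [(array([339.3, 239.8]), 0.66)] [] [array([0.561, 0.002, 0.   ])] 
spool [(array([492.1, 269.4]), 0.83)] [(array([399.6, 206.9]), 0.64)] [array([ 0.498, -0.319,  0.   ])] (array([ 0.493, -0.319,  0.003]), np.float64(0.011149454882500118))
flux_jar [(array([475.9, 167.7]), 0.72)] [(array([318.7, 189.2]), 0.7)] [array([ 0.718, -0.293,  0.   ])] (array([ 0.713, -0.291,  0.011]), np.float64(0.003396304647075537))
tweezers [(array([156.6, 274. ]), 0.59)] [] [array([0.489, 0.391, 0.   ])] 
0.9 [ 0.161 -0.552  0.239] [0.    0.99  0.141 0.   ] [-0.024  0.95   0.273]
```

View pics/top0.png

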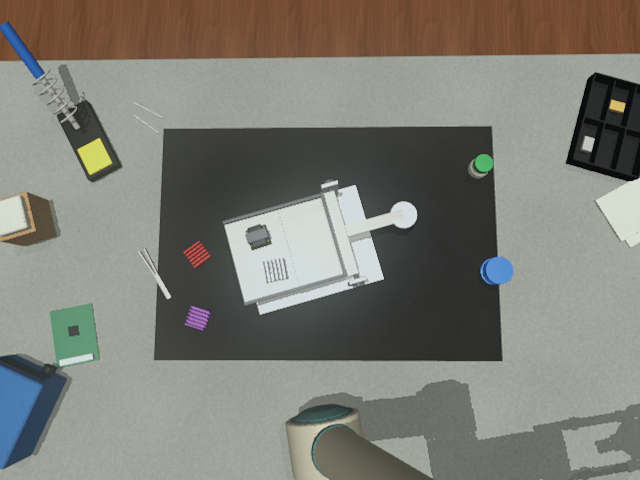

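View pics/side0.png

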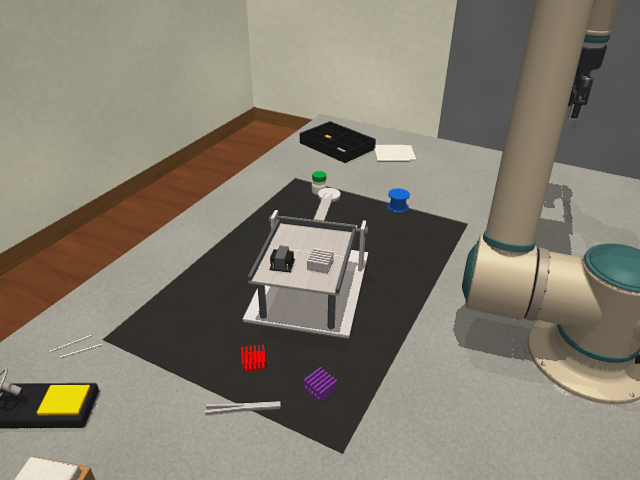

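Candidates for the heatsink are the grey finned block on the deck (top 275,270 / side 320,262), the red one (197,254) and the purple one (197,318). I choose the grey one on the deck and will check it in a crop. The paddle is the white disc at top (403,214).

Run:
```python
from h import *
np.set_printoptions(precision=3,suppress=True)
a=cv2.imread("pics/top0.png")[170:330,210:430]; cv2.imwrite("pics/crop0.png",cv2.resize(a,None,fx=3.5,fy=3.5,interpolation=cv2.INTER_CUBIC))
r=[x for x in finder.silhouettes("paddle","top")]
for x in r[:2]: print(x["p"],x["box"])
P=np.array([.600,-.118]);D=np.array([.5595,-.004]);u=(D-P)/np.linalg.norm(D-P);v=np.array([-u[1],u[0]])
for n,px,z in(("hs",(275.5,270),.137),("tr",(258,236),.145),("red",(197,254),.022),("paddle",(403,214),.117)):
    w=atz("top",px,z); print(n,w,(w[:2]-D)@u,(w[:2]-D)@v)
print(np.linalg.norm(D-P),np.degrees(np.arctan2(u[1],u[0])))
```

```text
0.83 [321.1, 244.1, 193.8, 118.1]
hs [0.488 0.123 0.137] 0.14323182314128444 0.025179181626558956
tr [0.551 0.155 0.145] 0.15294189616289386 -0.04498393112717746
red [0.529 0.3   0.022] 0.2965371722055372 -0.07330984704531864
paddle [ 0.596 -0.119  0.117] -0.12054811693250689 0.0037447715227628287
0.12098037030857525 109.55825153699743
```

View pics/crop0.png

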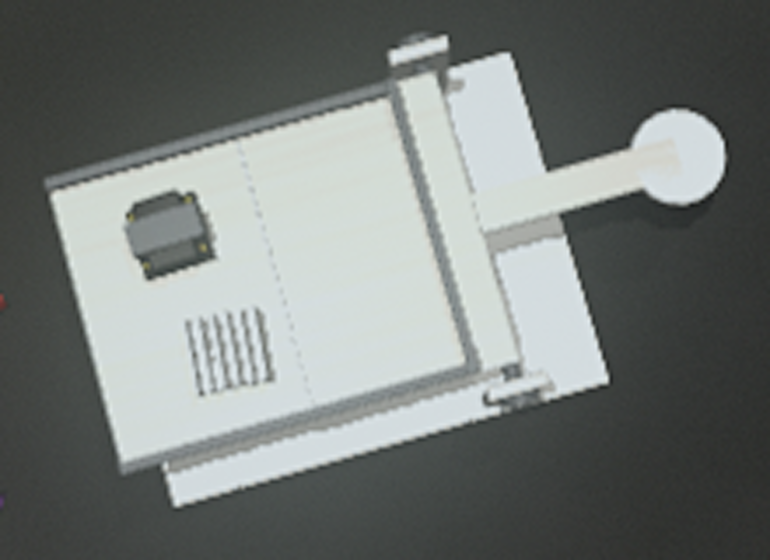

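Call:
servo_tool --pt "3.6 -1.9 0 0 0 0 1" --pt "3.6 -1.9 0 0 0 0 1" --pt "3.6 -1.9 0 0 0 0 1" --pt "3.6 -1.9 0 0 0 0 1" --pt "3.6 -1.9 0 0 0 0 1" --squeeze 20

```text
clock: 1.45
position: [0.3082, -0.4093, 0.2395]
ee_rot: [0.0, 0.99, 0.141, 0.0]
contact_force: [-0.0, -0.6, 0.5]
width: 0.0125
gripper_force: 0.0
```

The crop shows the grey finned block (crop 230,350) beside the black transformer (170,235), both above the line, and the pad at (680,157). The choice is confirmed.

Call:
servo_tool --pt "3.6 -1.95 0 0 0 0 1" --pt "3.6 -1.95 0 0 0 0 1" --pt "3.6 -1.95 0 0 0 0 1" --pt "3.6 -1.95 0 0 0 0 1" --pt "3.6 -1.95 0 0 0 0 1"

```text
clock: 1.95
position: [0.4537, -0.2651, 0.2395]
ee_rot: [0.0, 0.99, 0.141, 0.0]
contact_force: [-0.1, -0.7, -0.5]
width: -0.0002
gripper_force: 0.0
```

Call:
servo_tool --pt "3.6 -1.95 0 0 0 0 1" --pt "3.6 -1.95 0 0 0 0 1" --pt "3.6 -1.95 0 0 0 0 1" --pt "3.6 -1.95 0 0 0 0 1" --pt "3.6 -1.95 0 0 0 0 1"

```text
clock: 2.45
position: [0.5993, -0.1211, 0.2394]
ee_rot: [0.0, 0.99, 0.142, 0.0]
contact_force: [0.5, -0.5, -0.1]
width: -0.0001
gripper_force: 0.0
```

Call:
servo_tool --pt "0 0 2 0 0 0 1" --pt "0 0 3 0 0 0 1" --pt "0 0 2 0 0 0 1" --pt "0 0 1 0 0 0 1" --pt "0 0 0 0 0 0 1"

```text
clock: 2.95
position: [0.5974, -0.1222, 0.1579]
ee_rot: [-0.001, 0.99, 0.141, -0.001]
contact_force: [0.3, -0.0, -0.6]
width: -0.0002
gripper_force: 0.0
```

Run:
```python
from h import *
np.set_printoptions(precision=4,suppress=True)
s=manip.get_state();p=s["position"];print(p,s["ee_rot"],s["contact_force"])
t,sd=optics.get_image("top"),optics.get_image("side")
out=[]
for n,im in(("top",t),("side",sd)):
    c=proj(n,[.599,-.120,.117]);x,y=int(c[0]),int(c[1])
    print(n,c,proj(n,[p[0],p[1],p[2]-.008]))
    out.append(cv2.resize(np.ascontiguousarray(im[y-70:y+50,x-40:x+40,::-1]),None,fx=4.8,fy=4.8,interpolation=cv2.INTER_CUBIC)); print(x-40,y-70)
cv2.imwrite("pics/c1.png",np.hstack(out))
```

```text
[ 0.5974 -0.1222  0.1579] [-0.0006  0.9899  0.1414 -0.0014] [ 0.2746 -0.0329 -0.5539]
top [403.5754 212.623 ] [407.1466 210.3856]
363 142
side [327.2133 192.902 ] [328.5169 180.0341]
287 122
```

View pics/c1.png

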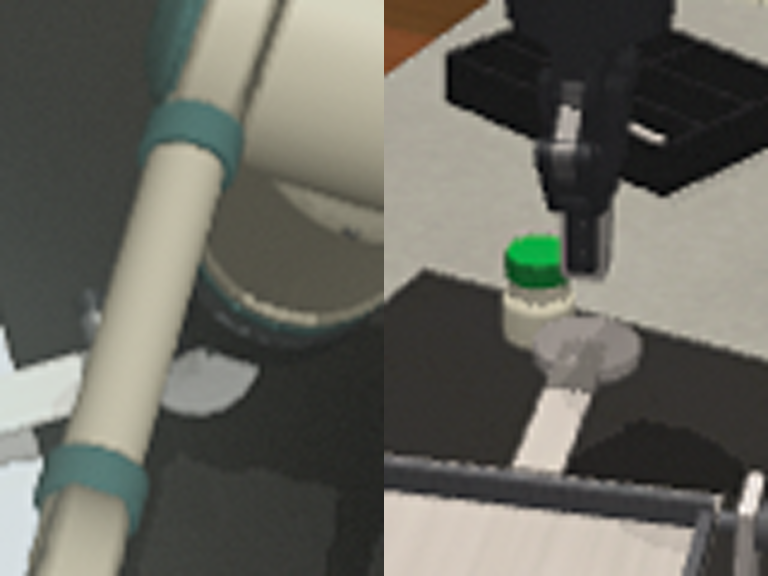

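The side crop shows the closed fingertips (585,275) straight above the pad (587,350). I descend from here.

Call:
servo_tool --pt "0 0 1 0 0 0 1" --pt "0 0 1 0 0 0 1" --pt "0 0 0.6 0 0 0 1" --pt "0 0 0.2 0 0 0 1" --pt "0 0 0.1 0 0 0 1"

```text
clock: 3.55
position: [0.598, -0.1224, 0.1299]
ee_rot: [-0.0, 0.99, 0.141, -0.0]
contact_force: [0.3, -0.8, -0.1]
width: -0.0001
gripper_force: 0.0
```

Call:
servo_tool --pt "0 0 0.1 0 0 0 1" --pt "0 0 0.1 0 0 0 1" --pt "0 0 0.1 0 0 0 1" --pt "0 0 0.1 0 0 0 1" --pt "0 0 0.1 0 0 0 1"

```text
clock: 4.05
position: [0.5983, -0.1225, 0.1253]
ee_rot: [0.0, 0.99, 0.141, 0.0]
contact_force: [0.1, -0.1, 0.1]
width: 0.0002
gripper_force: 0.0
```

Call:
servo_tool --pt "0 0 0.1 0 0 0 1" --pt "0 0 0.1 0 0 0 1" --pt "0 0 0.1 0 0 0 1" --pt "0 0 0.1 0 0 0 1" --pt "0 0 0.1 0 0 0 1"

```text
clock: 4.55
position: [0.5983, -0.1227, 0.1217]
ee_rot: [0.001, 0.99, 0.141, 0.0]
contact_force: [-1.8, 0.1, 6.9]
width: -0.0
gripper_force: 3.5
```

Call:
servo_tool --pt "0 0 0.1 0 0 0 1" --pt "0 0 0.1 0 0 0 1" --pt "0 0 0.1 0 0 0 1" --pt "0 0 0.1 0 0 0 1" --pt "0 0 0.1 0 0 0 1"

```text
clock: 5.05
position: [0.5984, -0.1229, 0.1168]
ee_rot: [0.001, 0.99, 0.142, 0.001]
contact_force: [-2.2, 0.2, 8.0]
width: -0.0
gripper_force: 3.5
```

Call:
servo_tool --pt "0 0 0.1 0 0 0 1" --pt "0 0 0.1 0 0 0 1" --pt "0 0 0.1 0 0 0 1" --pt "0 0 0.1 0 0 0 1" --pt "0 0 0.1 0 0 0 1"

```text
clock: 5.55
position: [0.5984, -0.123, 0.1117]
ee_rot: [0.001, 0.99, 0.142, 0.001]
contact_force: [-1.4, -0.3, 6.5]
width: 0.0001
gripper_force: 3.5
```

```bash
cat >> h.py <<'E'
D=np.array([.5585,-.005]);U=np.array([np.cos(np.radians(109)),np.sin(np.radians(109))])
def dk(px,th,h,n="side"):
    "deck coords of pixel, on plane h above deck at tilt th"
    H=np.array([*D,.105]);ux=np.array([*(U*np.cos(th)),np.sin(th)]);uz=np.array([*(-U*np.sin(th)),np.cos(th)])
    o,d=ray(n,px);k=.010+h;s=(k-(o-H)@uz)/(d@uz);p=o+s*d-H
    return np.array([p@ux,p@np.array([-U[1],U[0],0])])
def look(th,pic=None):
    im=optics.get_image("side")
    if pic: cv2.imwrite(pic,cv2.resize(np.ascontiguousarray(im[150:350,220:400,::-1]),None,fx=3,fy=3))
    for l,h in(("heatsink_center",.011),("transformer_center",.015)):
        for r in finder.tip_of(l,"side"):
            q=dk(r["at"],th,h)
            if -.02<q[0]<.22 and abs(q[1])<.09: print(l[:5],np.round(r["at"],1),np.round(q,4),round(r["p"],2))
    s=manip.get_state();print(s["clock"],s["position"].round(4),s["contact_force"].round(1)) if hasattr(s["position"],"round") else print(s["clock"],s["position"])
E
python3 -c "
from h import *
look(.1,'pics/l1.png')"
```

```text
heats [320.5 256. ] [0.1541 0.0256] 0.77
heats [319.6 221.9] [0.0199 0.0032] 0.64
trans [281.8 248.2] [ 0.1465 -0.0489] 0.56
5.7 [ 0.5985 -0.123   0.1117] [-1.6  0.8  7.4]
```

View pics/l1.png

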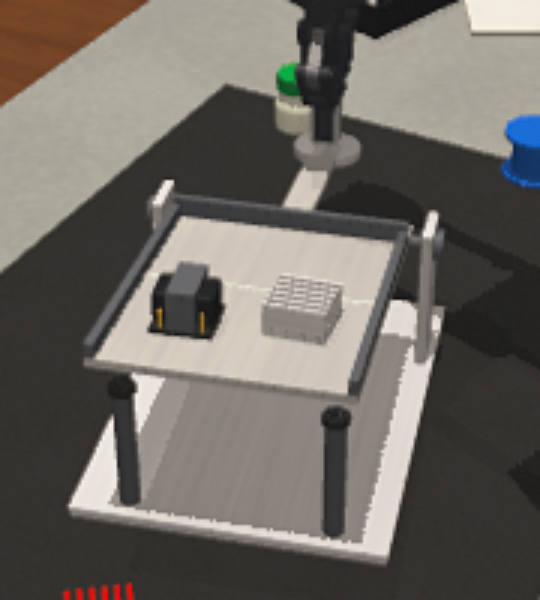

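The tray has lifted off its posts, both parts rest above the line, and the fingers sit on the pad (crop 325,145).

Call:
servo_tool --pt "0 0 0.1 0 0 0 1" --pt "0 0 0.1 0 0 0 1" --pt "0 0 0.1 0 0 0 1" --pt "0 0 0.05 0 0 0 1" --pt "0 0 0 0 0 0 1"

```text
clock: 6.2
position: [0.5985, -0.1229, 0.1082]
ee_rot: [0.001, 0.99, 0.142, 0.001]
contact_force: [-2.6, -0.9, 6.2]
width: -0.0001
gripper_force: 3.3
```

```bash
python3 -c "
from h import *
look(.14)
# tilt from deck far-edge: predicted pixel of far corners vs tilt
H=np.array([*D,.105])
for th in (0,.12,.14,.16,.18):
    e=H+.217*np.array([*(U*np.cos(th)),np.sin(th)])+.01*np.array([*(-U*np.sin(th)),np.cos(th)]);print(th,proj('side',e))
im=optics.get_image('side');cv2.imwrite('pics/l2.png',cv2.resize(np.ascontiguousarray(im[200:300,240:370,::-1]),None,fx=6,fy=6))
"
```

```text
heats [320.8 251.3] [0.1481 0.025 ] 0.83
trans [281.9 244.5] [ 0.1438 -0.0495] 0.95
6.35 [ 0.5984 -0.1229  0.1082] [-1.7 -0.1  6.4]
0 [300.50230421 288.30786   ]
0.12 [300.5823409  275.99873197]
0.14 [300.62778921 273.82573901]
0.16 [300.68250628 271.62116839]
0.18 [300.7465093  269.38628976]
```

View pics/l2.png

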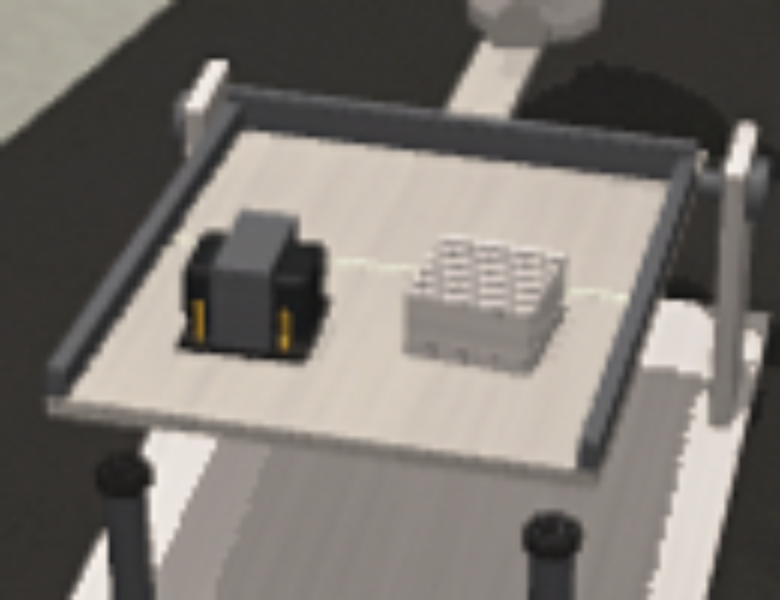

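The tilt is about 0.15 rad and both parts are still in place. I now move in small steps.

Call:
servo_tool --pt "0 0 0.04 0 0 0 1" --pt "0 0 0.04 0 0 0 1" --pt "0 0 0.04 0 0 0 1" --pt "0 0 0.04 0 0 0 1" --pt "0 0 0 0 0 0 1"

```text
clock: 6.9
position: [0.5985, -0.1229, 0.1066]
ee_rot: [0.001, 0.99, 0.141, 0.001]
contact_force: [-1.3, 0.1, 6.3]
width: 0.0002
gripper_force: 3.2
```

```bash
python3 -c "
from h import *
look(.16)"
```

```text
heats [319.6 248.2] [0.1422 0.0217] 0.59
trans [281.  244.8] [ 0.1514 -0.0496] 0.82
7.05 [ 0.5984 -0.1229  0.1066] [-1.9  0.3  7.4]
```

Call:
servo_tool --pt "0 0 0.03 0 0 0 1" --pt "0 0 0.03 0 0 0 1" --pt "0 0 0.03 0 0 0 1" --pt "0 0 0.03 0 0 0 1" --pt "0 0 0 0 0 0 1"

```text
clock: 7.55
position: [0.5984, -0.1228, 0.1054]
ee_rot: [0.001, 0.99, 0.141, 0.001]
contact_force: [-1.6, -0.2, 5.9]
width: 0.0001
gripper_force: 3.2
```

```bash
python3 -c "
from h import *
look(.17);look(.17)"
```

```text
heats [321.9 248. ] [0.1435 0.0261] 0.9
trans [281.5 242.9] [ 0.1466 -0.0498] 0.59
7.7 [ 0.5984 -0.1228  0.1054] [-2.  -0.6  7.3]
heats [322.3 249. ] [0.1475 0.0274] 0.75
trans [279.8 243.9] [ 0.1515 -0.0519] 0.69
7.85 [ 0.5984 -0.1228  0.1054] [-1.4 -0.6  6.4]
```

Call:
servo_tool --pt "0 0 0.04 0 0 0 1" --pt "0 0 0.04 0 0 0 1" --pt "0 0 0.04 0 0 0 1" --pt "0 0 0.04 0 0 0 1" --pt "0 0 0 0 0 0 1"

```text
clock: 8.35
position: [0.5984, -0.1227, 0.1037]
ee_rot: [0.0, 0.99, 0.141, 0.0]
contact_force: [-2.2, 0.8, 7.0]
width: 0.0
gripper_force: 3.2
```

```bash
python3 -c "
from h import *
look(.185)"
```

```text
heats [323.7 249.6] [0.1543 0.0309] 0.8
heats [318.1 219.9] [ 0.0159 -0.0009] 0.2
trans [280.2 242.3] [ 0.1496 -0.0517] 0.76
8.5 [ 0.5984 -0.1227  0.1037] [-2.   0.5  5.6]
```

Call:
servo_tool --pt "0 0 0.04 0 0 0 1" --pt "0 0 0.04 0 0 0 1" --pt "0 0 0.04 0 0 0 1" --pt "0 0 0.04 0 0 0 1" --pt "0 0 0 0 0 0 1"

```text
clock: 9.0
position: [0.5983, -0.1226, 0.1021]
ee_rot: [0.0, 0.99, 0.141, 0.0]
contact_force: [-1.1, 0.2, 6.2]
width: 0.0
gripper_force: 3.2
```

```bash
python3 -c "
from h import *
look(.20)"
```

```text
heats [323.2 248.1] [0.1533 0.0297] 0.89
trans [279.  241.3] [ 0.1509 -0.0538] 0.83
9.15 [ 0.5983 -0.1226  0.1021] [-2.4  0.6  6.4]
```

Call:
servo_tool --pt "0 0 0.04 0 0 0 1" --pt "0 0 0.04 0 0 0 1" --pt "0 0 0.04 0 0 0 1" --pt "0 0 0.04 0 0 0 1" --pt "0 0 0 0 0 0 1"

```text
clock: 9.65
position: [0.5983, -0.1225, 0.1005]
ee_rot: [0.0, 0.99, 0.141, 0.0]
contact_force: [-1.6, -0.3, 6.5]
width: 0.0004
gripper_force: 3.1
```

```bash
python3 -c "
from h import *
look(.215)"
```

```text
heats [323.5 244.1] [0.1404 0.0283] 0.66
trans [280.3 242.2] [ 0.1599 -0.0494] 0.73
trans [318.1 222.6] [0.0435 0.0031] 0.38
9.8 [ 0.5983 -0.1225  0.1005] [-2.5  0.8  5.5]
```

```bash
python3 -c "
from h import *
look(.215);look(.215)"
```

```text
heats [322.8 246.9] [0.1535 0.0289] 0.77
trans [281.4 241.6] [ 0.1567 -0.048 ] 0.79
9.95 [ 0.5983 -0.1224  0.1005] [-2.7  0.5  6.9]
heats [323.7 245.1] [0.1449 0.0293] 0.66
trans [278.3 240.4] [ 0.1526 -0.0548] 0.75
10.1 [ 0.5983 -0.1225  0.1005] [-1.8  0.3  6.8]
```

Still at rest. I carry on.

Call:
servo_tool --pt "0 0 0.04 0 0 0 1" --pt "0 0 0.04 0 0 0 1" --pt "0 0 0.04 0 0 0 1" --pt "0 0 0.04 0 0 0 1" --pt "0 0 0 0 0 0 1"

```text
clock: 10.6
position: [0.5983, -0.1223, 0.0988]
ee_rot: [0.0, 0.99, 0.141, 0.0]
contact_force: [-1.9, 1.0, 6.4]
width: 0.0
gripper_force: 3.1
```

```bash
python3 -c "
from h import *
look(.23);look(.23)"
```

```text
heats [322.7 244.9] [0.1499 0.028 ] 0.58
trans [278.7 238.7] [ 0.1501 -0.0547] 0.86
10.75 [ 0.5983 -0.1223  0.0988] [-1.4 -0.3  6.5]
heats [323.4 245.6] [0.1529 0.0297] 0.95
trans [281.1 239. ] [ 0.1504 -0.0501] 0.7
10.9 [ 0.5983 -0.1223  0.0989] [-2.5  1.5  7. ]
```

Call:
servo_tool --pt "0 0 0.04 0 0 0 1" --pt "0 0 0.04 0 0 0 1" --pt "0 0 0.04 0 0 0 1" --pt "0 0 0.04 0 0 0 1" --pt "0 0 0 0 0 0 1"

```text
clock: 11.4
position: [0.5982, -0.1221, 0.0972]
ee_rot: [-0.0, 0.99, 0.141, 0.0]
contact_force: [-1.3, 0.8, 6.5]
width: -0.0001
gripper_force: 2.9
```

```bash
python3 -c "
from h import *
look(.245);look(.245)"
```

```text
heats [327.4 234.3] [0.099  0.0297] 0.87
trans [278.2 237.2] [ 0.1489 -0.0561] 0.81
11.55 [ 0.5982 -0.1221  0.0972] [-2.5  0.9  6.6]
heats [330.5 230.1] [0.074  0.0325] 0.86
trans [279.2 236.3] [ 0.1438 -0.0553] 0.72
trans [330.2 230. ] [0.0845 0.033 ] 0.2
11.7 [ 0.5982 -0.1221  0.0972] [-1.8  1.6  5.7]
```

It is sliding (about 0.16 m/s). I hold the angle.

Call:
servo_tool --pt "0 0 0 0 0 0 1" --pt "0 0 0 0 0 0 1" --pt "0 0 0 0 0 0 1" --pt "0 0 0 0 0 0 1" --pt "0 0 0 0 0 0 1"

```text
clock: 12.2
position: [0.5982, -0.1221, 0.0971]
ee_rot: [-0.0, 0.99, 0.141, 0.0]
contact_force: [-1.5, 1.1, 6.1]
width: 0.0005
gripper_force: 2.8
```

```bash
python3 -c "
from h import *
look(.245);look(.245,'pics/l3.png')"
```

```text
heats [331.8 227.5] [0.0584 0.033 ] 0.61
trans [280.4 238.1] [ 0.1523 -0.0511] 0.84
12.35 [ 0.5982 -0.1222  0.0971] [-1.8  0.6  6.1]
heats [331.  225.3] [0.0458 0.0298] 0.78
trans [279.5 236.2] [ 0.1432 -0.0549] 0.77
12.5 [ 0.5982 -0.1221  0.0971] [-1.8  1.7  5.9]
```

View pics/l3.png

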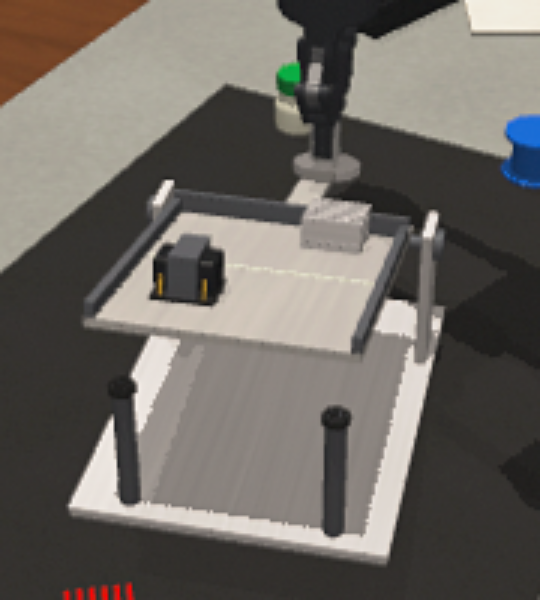

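The heatsink lies at the stop (crop 335,225), and the transformer is still above the line. I hold a moment more, then lower slowly.

Call:
servo_tool --pt "0 0 0 0 0 0 1" --pt "0 0 0 0 0 0 1" --pt "0 0 0 0 0 0 1" --pt "0 0 0 0 0 0 1" --pt "0 0 0 0 0 0 1"

```text
clock: 13.0
position: [0.5982, -0.1221, 0.0971]
ee_rot: [-0.0, 0.99, 0.141, 0.0]
contact_force: [-1.7, 1.1, 5.0]
width: -0.0001
gripper_force: 2.8
```

Call:
servo_tool --pt "0 0 -0.05 0 0 0 1" --pt "0 0 -0.1 0 0 0 1" --pt "0 0 -0.1 0 0 0 1" --pt "0 0 -0.1 0 0 0 1" --pt "0 0 -0.1 0 0 0 1"

```text
clock: 13.5
position: [0.5983, -0.1225, 0.1016]
ee_rot: [0.0, 0.99, 0.141, 0.0]
contact_force: [-2.2, -0.4, 4.7]
width: -0.0002
gripper_force: 2.7
```

Call:
servo_tool --pt "0 0 -0.1 0 0 0 1" --pt "0 0 -0.1 0 0 0 1" --pt "0 0 -0.1 0 0 0 1" --pt "0 0 -0.1 0 0 0 1" --pt "0 0 -0.1 0 0 0 1"

```text
clock: 14.0
position: [0.5984, -0.1228, 0.1067]
ee_rot: [0.001, 0.99, 0.142, 0.0]
contact_force: [-1.1, -0.5, 5.9]
width: 0.0001
gripper_force: 2.8
```

Call:
servo_tool --pt "0 0 -0.1 0 0 0 1" --pt "0 0 -0.1 0 0 0 1" --pt "0 0 -0.1 0 0 0 1" --pt "0 0 -0.1 0 0 0 1" --pt "0 0 -0.1 0 0 0 1"

```text
clock: 14.5
position: [0.5985, -0.123, 0.1118]
ee_rot: [0.001, 0.99, 0.142, 0.001]
contact_force: [-2.6, 0.1, 6.5]
width: 0.0002
gripper_force: 2.9
```

Call:
servo_tool --pt "0 0 -0.1 0 0 0 1" --pt "0 0 -0.1 0 0 0 1" --pt "0 0 -0.1 0 0 0 1" --pt "0 0 -0.1 0 0 0 1" --pt "0 0 -0.1 0 0 0 1"

```text
clock: 15.0
position: [0.5984, -0.1229, 0.1168]
ee_rot: [0.001, 0.99, 0.142, 0.0]
contact_force: [-1.8, -1.2, 6.1]
width: -0.0001
gripper_force: 2.9
```

Call:
servo_tool --pt "0 0 -0.1 0 0 0 1" --pt "0 0 -0.1 0 0 0 1" --pt "0 0 -0.1 0 0 0 1" --pt "0 0 -0.1 0 0 0 1" --pt "0 0 -0.05 0 0 0 1"

```text
clock: 15.5
position: [0.5984, -0.1227, 0.1213]
ee_rot: [0.001, 0.99, 0.141, 0.0]
contact_force: [-1.5, 0.1, 5.7]
width: -0.0003
gripper_force: 2.9
```

Call:
servo_tool --pt "0 0 -0.05 0 0 0 1" --pt "0 0 -0.05 0 0 0 1" --pt "0 0 -0.05 0 0 0 1" --pt "0 0 -0.05 0 0 0 1" --pt "0 0 -0.05 0 0 0 1"

```text
clock: 16.0
position: [0.5983, -0.1225, 0.1237]
ee_rot: [0.0, 0.99, 0.141, 0.0]
contact_force: [-2.0, 0.9, 5.1]
width: 0.0003
gripper_force: 2.9
```

Call:
servo_tool --pt "0 0 -0.05 0 0 0 1" --pt "0 0 -0.05 0 0 0 1" --pt "0 0 -0.05 0 0 0 1" --pt "0 0 -0.05 0 0 0 1" --pt "0 0 -0.05 0 0 0 1"

```text
clock: 16.5
position: [0.5983, -0.1225, 0.1251]
ee_rot: [0.0, 0.99, 0.141, 0.0]
contact_force: [-0.6, 0.2, -0.9]
width: 0.0004
gripper_force: 0.1
```

The tray is down. I retreat upward and check.

Call:
servo_tool --pt "0 0 -0.1 0 0 0 1" --pt "0 0 -0.3 0 0 0 1" --pt "0 0 -1 0 0 0 1" --pt "0 0 -2 0 0 0 1" --pt "0 0 -2 0 0 0 1"

```text
clock: 17.0
position: [0.5981, -0.1224, 0.1798]
ee_rot: [-0.0, 0.99, 0.141, -0.0]
contact_force: [0.6, -0.4, -1.1]
width: 0.0001
gripper_force: 0.0
```

Call:
servo_tool --pt "0 0 0 0 0 0 1" --pt "0 0 0 0 0 0 1" --pt "0 0 0 0 0 0 1" --pt "0 0 0 0 0 0 1" --pt "0 0 0 0 0 0 1"

```text
clock: 17.5
position: [0.5977, -0.1223, 0.1781]
ee_rot: [-0.0, 0.99, 0.141, -0.001]
contact_force: [0.6, 0.4, -0.3]
width: 0.0002
gripper_force: 0.0
```

```bash
python3 -c "
from h import *
look(0);look(0,'pics/l4.png')"
```

```text
heats [332.5 232. ] [0.0474 0.0342] 0.94
trans [278.1 255.5] [ 0.1479 -0.0555] 0.74
17.65 [ 0.598  -0.1224  0.1785] [0.8 1.1 0.2]
heats [330.1 232.4] [0.0496 0.0296] 0.64
trans [283.3 255.8] [ 0.1472 -0.0457] 0.73
17.8 [ 0.5982 -0.1224  0.1789] [-0.2 -0.4 -0.1]
```

View pics/l4.png

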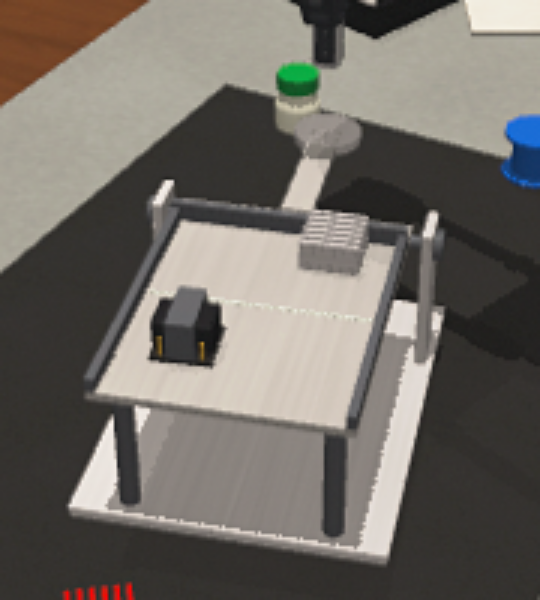

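The tray lies flat on its posts, the heatsink is against the stop (335,240) and the transformer is above the line (187,325). I hand it in.

```bash
python3 -c "
from rig import manip
print(manip.sign_off())"
```

```text
the job is handed in; nothing more can be done
None
```

The job is handed in at about 18 s: the heatsink slid to the stop at about 0.24 rad, the transformer stayed above the white line, and the tray was let down softly and lies flat; the hand-in returned no verdict.

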